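# Stir the tumbling beads out of the separator

### The arm

A 6-joint arm with a two-finger parallel gripper is mounted at the origin on a cart in front of the work surface, level with it; the furniture and walls round the work are solid. World frame = base frame: x ahead of the robot, y to its left, z up, the work surface at z = 0. Lengths are in m, angles in rad, forces in N, time in s.
With the tool pointing down it reaches from about 0.3 to 0.85 m from the base axis. Payload 4.2 kg.
Tool frame: the origin (TCP) lies midway between the tips of the shut fingers; the grasp point (between the pads) lies manip.hold_point_z behind it (manip.hold_point_z is the distance from the TCP to the grasp point, in m); z points along the fingers, y is the line along which they close (so a half turn about z gives the same grasp; the last joint's range is limited). The gripper opens to 91 mm and grips with 3 to 60 N. Pads are 32 mm wide; open, the fingers measure 118 mm over their backs; the gripper's body (76 mm by 178 mm) begins 60 mm behind the grasp point.
Start: joints at [1.258, 0.32, 1.565, -0, 1.257, -0.02], TCP at [0.166, 0.551, 0.214] pointing down, gripper open.
Joint ranges: [-3.11, 3.11], [-0.84, 2.01], [0.21, 2.61], [-1.34, 4.49], [0.05, 2.63], [-2.56, 2.56]. Speed limits (rad/s): [2.57, 2.57, 3.14, 3.14, 3.14, 3.14].

### API

Orientations are given as a unit quaternion [w, x, y, z].
In Python, from station import manip gives the robot as it stands.
- The arm moves only by the tool shift_gripper, called after "Request:" as name(argument=value, ...) on one line, values as JSON. Schema: {"type":"object","properties":{"motion":{"type":"array","items":{"type":"number"},"minItems":5,"maxItems":25},"only":{"type":"string"},"quiet":{"type":"boolean"},"lines":{"type":"string"}},"required":["motion"],"additionalProperties":false}. motion is one flat list of numbers that holds 1 to 5 rows one after another, with no inner brackets; each row has 5 numbers: dx, dy, dz in mm, then a turn about the tool's z in units of 0.1 rad, then the finger opening in m; each row shifts and turns the commanded pose from where the row before left it, along the tool's axes as they then stand; what a row does not reach is not made up. A row lasts 1/10 s, in which the tool goes at most 0.05 m and 0.15 rad, less where a joint would pass 70% of its speed; a pose out of reach is approached as far as the arm can. The fingers move at their own pace and stop on an object; the grip force is fixed at half the most. Time passes only in rows, so rows that do not move let the fingers close. The tool returns the time, the measured TCP pose, the force, the opening and the grip force at its end. only (a regular expression) keeps the lines of the reply that match it, lines (a string "A,B") keeps lines A to B, and quiet returns only ok. Input that does not fit is refused with a message, and nothing moves.
- manip.get_state(): the state, without advancing time (a new reading comes with each control period).
- manip.snapshot(name): name is "scene" or "side" or "wrist"; returns the picture (384x512x3 uint8, red, green, blue); there is no depth.
- manip.calibration(name): a dict with "fov_y" (degrees; the focal length in pixels is half the picture's height over the tangent of half this angle, whatever the lens; pixels are square), "cx", "cy" (the principal point, pixels), "pose" (4x4, takes a point from camera to world coordinates). Camera axes: x right, y up, looking along -z (the intrinsics and any distortion apply to the point x, -y, -z); pixel columns grow to the right and rows downward; lengths in m; the calibration is good to about 2 mm. A picture is of the moment at which its call begins: read the wrist's pose just before it. calibration takes no time and is no camera call; for the wrist camera it gives the pose at the moment of the call.
- manip.finish_job(): hands the job in; it is judged then, once.
The state is a dict: "t": time; "q": joint angles; "qvel": joint speeds; "effort": joint torques, N m; "tool_pos": TCP position; "ee_rot": TCP orientation; "ft_force": force on the tool from outside, world axes, zero at the start; "moment": the same for the moment, N m; "opening": finger opening in m; "gripper_force": force on a finger pad.
Only numpy, scipy, OpenCV 4.12 (cv2) and the standard library are available. Lean on these libraries where they do the work, as an engineer would, in place of code of your own. Each camera call takes 0.05 s, during which the arm holds its last target. There are 200 camera calls.

### The job

Take the dowel out of its leaning holder and, with its end, stir the white beads about on the perforated deck of the separator until all six have dropped through the holes into the bin below, leaving the steel collar lying on the deck inside the curb. Do not touch the beads with the gripper, do not press the dowel hard on the deck or curb, spill nothing and leave the things standing around alone. Finally put the dowel back in the holder, all the way down, and let go.

Things in the scene. Friction and masses are not known exactly. Their poses are not given: they have to be found in the camera images.
- separator: media separator, fixed to the bench, elsewhere each time: grey square bin 190x190 mm, 55 mm high, walls 5 mm, closed by a flat steel deck 5 mm thick with a round steel curb on it. Inside the curb are four round through holes 30 mm wide at x, y = +-44 mm. Origin: centre of the bin's underside; z up; x, y along its sides
- deck (a point): centre of the deck's upper face, 60 mm above the bench; axes as the separator's. The curb round it: inner radius 80 mm, outer 83 mm, 25 mm high, open on top
- hole_0 (a point): centre of a drain hole, 30 mm wide, at the level of the deck's upper face; its far side is 3 mm from the curb
- hole_1 (a point): centre of a drain hole, 30 mm wide, at the level of the deck's upper face; its far side is 3 mm from the curb
- hole_2 (a point): centre of a drain hole, 30 mm wide, at the level of the deck's upper face; its far side is 3 mm from the curb
- hole_3 (a point): centre of a drain hole, 30 mm wide, at the level of the deck's upper face; its far side is 3 mm from the curb
- dowel: plain beech dowel, round, 12 mm thick, 240 mm long, 30 g, standing loosely in the leaning tube of the holder, lying along its lower side. Origin on its surface at mid length, 6 mm off its axis; its y axis runs along the dowel from the end in the tube (tip) to the upper end (top)
- dowel_tip (a point): centre of the dowel's lower end, in the tube at the start
- dowel_top (a point): centre of the dowel's upper end; dowel_tip to dowel_top is the dowel's axis
- holder: dowel holder, fixed to the bench but standing elsewhere each time: dark steel base 100x80x10 mm with a steel tube, outer 28 mm, inner 22 mm wide, 66 mm deep, leaning 20 degrees from vertical: its mouth leans towards the holder's -x side (roughly to the robot). Origin: centre of the base's underside; z up
- tube_floor (a point): centre of the tube's inner floor
- tube_mouth (a point): centre of the tube's mouth, 66 mm from tube_floor; tube_floor to tube_mouth is the tube's axis. The 12 mm dowel has 5 mm of play all round
- bead_0: one of six alike white ceramic tumbling beads, a short cylinder 16 mm across and 14 mm high, rounded edges, about 12 g, standing loose on the deck within the curb. Origin: middle of the bead, 7 mm above the deck while it stands there
- bead_1: one of six alike white ceramic tumbling beads, a short cylinder 16 mm across and 14 mm high, rounded edges, about 12 g, standing loose on the deck within the curb. Origin: middle of the bead, 7 mm above the deck while it stands there
- bead_2: one of six alike white ceramic tumbling beads, a short cylinder 16 mm across and 14 mm high, rounded edges, about 12 g, standing loose on the deck within the curb. Origin: middle of the bead, 7 mm above the deck while it stands there
- bead_3: one of six alike white ceramic tumbling beads, a short cylinder 16 mm across and 14 mm high, rounded edges, about 12 g, standing loose on the deck within the curb. Origin: middle of the bead, 7 mm above the deck while it stands there
- bead_4: one of six alike white ceramic tumbling beads, a short cylinder 16 mm across and 14 mm high, rounded edges, about 12 g, standing loose on the deck within the curb. Origin: middle of the bead, 7 mm above the deck while it stands there
- bead_5: one of six alike white ceramic tumbling beads, a short cylinder 16 mm across and 14 mm high, rounded edges, about 12 g, standing loose on the deck within the curb. Origin: middle of the bead, 7 mm above the deck while it stands there
- collar: loose turned steel collar (thick ring), outer 34 mm, bore 18 mm, 16 mm high, about 70 g, lying flat on the deck amid the beads; too wide for the holes, it can cover one. Origin: centre of its underside
- mug: green and white mug, 101 mm high, 78 mm wide, bystander behind the work. Origin: centre of its underside
- glue_bottle: white glue bottle with an orange nozzle, 41x58 mm, 200 mm high, bystander behind the work. Origin: centre of its underside
- tape_measure: yellow tape measure, 37x82 mm, 60 mm high, bystander right of the work. Origin: centre of its underside

How it is judged:
On the way, in this order (a step that is already met when the one before it is completed fails the run):
1. one end of the dowel is inside the separator's curb, near the deck (((horizontal distance between dowel_tip and deck below 0.08 m and z of dowel_tip in the frame of deck below 0.02 m) or (horizontal distance between dowel_top and deck below 0.08 m and z of dowel_top in the frame of deck below 0.02 m))), for 0.2 s.
2. all six beads are in the bin under the deck (z of each of bead_0, bead_1, bead_2, bead_3, bead_4, bead_5 in the frame of separator below 0.052 m and linear speed of each of bead_0, bead_1, bead_2, bead_3, bead_4, bead_5 below 0.05 m/s and x of bead_0 in the frame of separator between -0.092 and 0.092 m and y of bead_0 in the frame of separator between -0.092 and 0.092 m and x of bead_1 in the frame of separator between -0.092 and 0.092 m and y of bead_1 in the frame of separator between -0.092 and 0.092 m and x of bead_2 in the frame of separator between -0.092 and 0.092 m and y of bead_2 in the frame of separator between -0.092 and 0.092 m and x of bead_3 in the frame of separator between -0.092 and 0.092 m and y of bead_3 in the frame of separator between -0.092 and 0.092 m and x of bead_4 in the frame of separator between -0.092 and 0.092 m and y of bead_4 in the frame of separator between -0.092 and 0.092 m and x of bead_5 in the frame of separator between -0.092 and 0.092 m and y of bead_5 in the frame of separator between -0.092 and 0.092 m), for 0.2 s.
At the end, for the whole second after the job is handed in: All six beads rest in the bin under the deck (middles at least 3 mm below the deck's underside, within the bin's walls); the collar lies at rest on the deck inside the curb; the dowel stands at rest in the holder's tube, one end within 18 mm of the middle of the tube's floor (all of step 2 and z of collar in the frame of deck between -0.004 and 0.02 m and horizontal distance between collar and deck below 0.075 m and distance between any of dowel_tip, dowel_top and tube_floor below 0.018 m and linear speed of each of dowel, collar below 0.03 m/s); the robot touches nothing.
It fails at once if the gripper or arm touches a bead (contact force between any of the arm, the fingers and bead_0 above 0.3 N or contact force between any of the arm, the fingers and bead_1 above 0.3 N or contact force between any of the arm, the fingers and bead_2 above 0.3 N or contact force between any of the arm, the fingers and bead_3 above 0.3 N or contact force between any of the arm, the fingers and bead_4 above 0.3 N or contact force between any of the arm, the fingers and bead_5 above 0.3 N).
It fails at once if a bead leaves the separator (more than 150 mm from its middle) (horizontal distance between any of bead_0, bead_1, bead_2, bead_3, bead_4, bead_5 and deck above 0.15 m).
It fails at once if the collar leaves the deck (horizontal distance between collar and deck above 0.09 m or z of collar in the frame of deck above 0.06 m).
It fails at once if the dowel presses on the separator with more than 40 N (contact force between dowel and separator above 40 N).
It fails at once if the mug, glue bottle or tape measure is moved more than 20 mm (distance of any of mug, glue_bottle, tape_measure from where it was at the start of the episode above 0.02 m).
It also fails if it takes over 72 s, if anything falls off the work surface, if the arm or the gripper's body presses on something with over 40 N, if the wrist force passes 120 N, or if a joint passes its speed limit or range.

## Working session

There is one attempt and no reset: what is moved stays moved. The work goes in short steps, Python scripts to look and compute and a tool call to move; the robot and the scene stay as the last step left them, time stands still between calls to the robot, and variables do not carry over. Pictures are saved under pics/ and viewed, at most 10 in all, crops included, and the job is handed in when it is done.

```bash
ls; mkdir -p pics; python3 - <<'E'
from station import manip
import cv2,numpy as np
print(manip.get_state(), manip.hold_point_z)
ims=[]
for n in ["scene","side","wrist"]:
    c=manip.calibration(n); print(n,c)
    im=manip.snapshot(n); cv2.imwrite(f"pics/{n}0.png",im[:,:,::-1])
    ims.append(im[:,:,::-1])
E
```

```text
pics
station.py
{'t': 0.0, 'q': array([ 1.25797615e+00,  3.20292192e-01,  1.56569186e+00, -2.61783721e-05,
        1.25740558e+00, -1.99904807e-02]), 'qvel': array([-0.00168786,  0.00266427,  0.00094577, -0.00148077,  0.00011874,
        0.00043495]), 'effort': array([-9.22303479e-04, -4.12457335e+01, -2.31975138e+01,  7.25967879e-02,
        4.58420464e-02, -1.27477792e-04]), 'tool_pos': array([0.1658237 , 0.55002952, 0.21311515]), 'ee_rot': array([-1.36548278e-04,  1.45888223e-01,  9.89300672e-01, -8.88140045e-04]), 'ft_force': array([-0.26707918,  0.5258446 ,  1.23570948]), 'moment': array([ 0.0611407 , -0.01003671,  0.05669689]), 'gripper_force': 0.0, 'opening': 0.09148437355874331} 0.0188
scene {'fov_y': 49.2671773394696, 'cx': 257.154900074492, 'cy': 191.95677315672796, 'pose': array([[ 0.40698386,  0.58698329, -0.69986767, -0.37671512],
       [-0.91320415,  0.24422812, -0.3262067 , -0.59006247],
       [-0.02055052,  0.77188292,  0.63543248,  1.06014502],
       [ 0.        ,  0.        ,  0.        ,  1.        ]])}
side {'fov_y': 44.8975553362333, 'cx': 253.49596829991367, 'cy': 193.5987254088107, 'pose': array([[-0.99957679,  0.00574655, -0.02851698,  0.56862203],
       [-0.02505306, -0.66827333,  0.74349385,  0.79663617],
       [-0.01478461,  0.74389363,  0.66813448,  0.98633413],
       [ 0.        ,  0.        ,  0.        ,  1.        ]])}
wrist {'fov_y': 63.02820039226191, 'cx': 258.8137627111927, 'cy': 192.8282253462764, 'pose': array([[ 0.28875195, -0.92099151, -0.2615281 ,  0.09170772],
       [ 0.95740189,  0.27720334,  0.08086987,  0.57232667],
       [-0.001984  , -0.27373883,  0.96180202,  0.38375472],
       [ 0.        ,  0.        ,  0.        ,  1.        ]])}
```

```bash
python3 -c "
import cv2
for n in ['scene','side']:
    cv2.imwrite(f'pics/{n}0b.png',cv2.resize(cv2.imread(f'pics/{n}0.png'),(800,600),interpolation=cv2.INTER_CUBIC))"
```

```text
(no output)
```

View pics/scene0b.png

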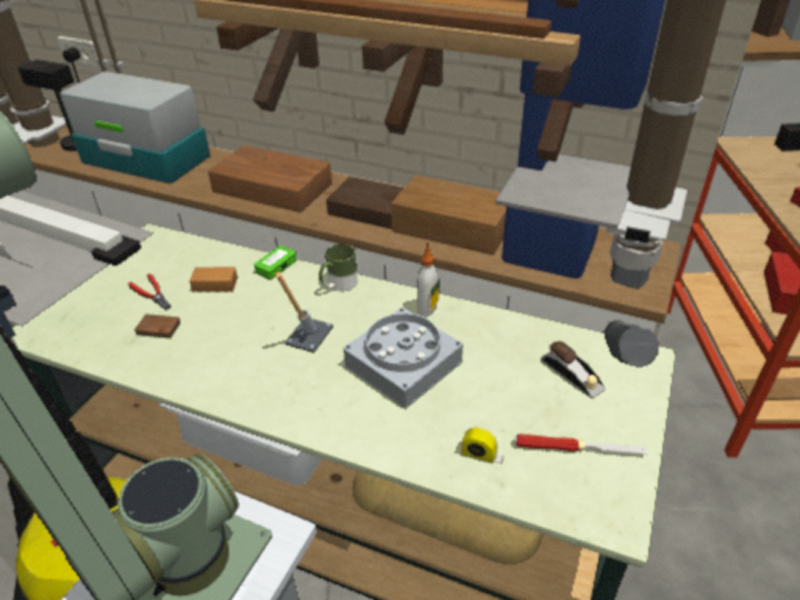

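View pics/side0b.png

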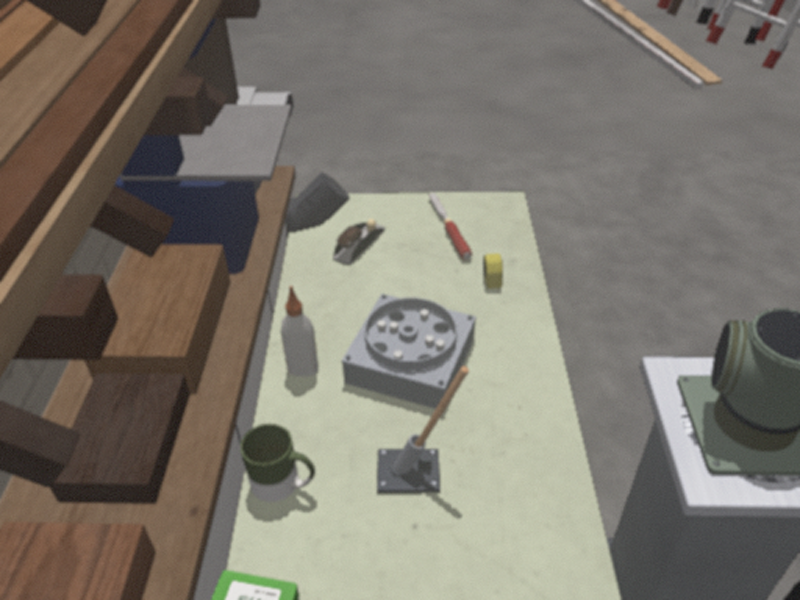

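```bash
cat > h.py <<'E'
import numpy as np,cv2
from station import manip
def ray(c,u,v):
    f=192/np.tan(np.radians(c["fov_y"])/2); P=c["pose"]
    d=P[:3,:3]@np.array([(u-c["cx"])/f,-(v-c["cy"])/f,-1]); return P[:3,3],d/np.linalg.norm(d)
def onz(c,u,v,z):
    o,d=ray(c,u,v); return o+d*(z-o[2])/d[2]
def tri(rs):
    A=sum(np.eye(3)-np.outer(d,d) for o,d in rs); b=sum((np.eye(3)-np.outer(d,d))@o for o,d in rs)
    p=np.linalg.solve(A,b); return p,[np.linalg.norm(np.cross(p-o,d)) for o,d in rs]
def proj(c,p):
    f=192/np.tan(np.radians(c["fov_y"])/2); q=c["pose"][:3,:3].T@(np.array(p)-c["pose"][:3,3])
    return c["cx"]-f*q[0]/q[2], c["cy"]+f*q[1]/q[2]
def crop(im,x,y,w,h,k): return cv2.resize(im[y:y+h,x:x+w],None,fx=k,fy=k,interpolation=cv2.INTER_CUBIC)
E
python3 - <<'E'
from h import *
s=cv2.imread('pics/scene0.png');d=cv2.imread('pics/side0.png')
a=crop(s,165,165,66,100,6); b=crop(d,225,190,66,100,6)   # 396x600
b=crop(d,237,225,66,100,6)
cv2.imwrite('pics/c1.png',np.hstack([a,b]))
cv2.imwrite('pics/c2.png',np.vstack([crop(s,215,190,85,70,4.28*2)[:600,:]]))
cv2.imwrite('pics/c3.png',crop(d,215,185,95,75,8))
E
```

```text
(no output)
```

View pics/c1.png

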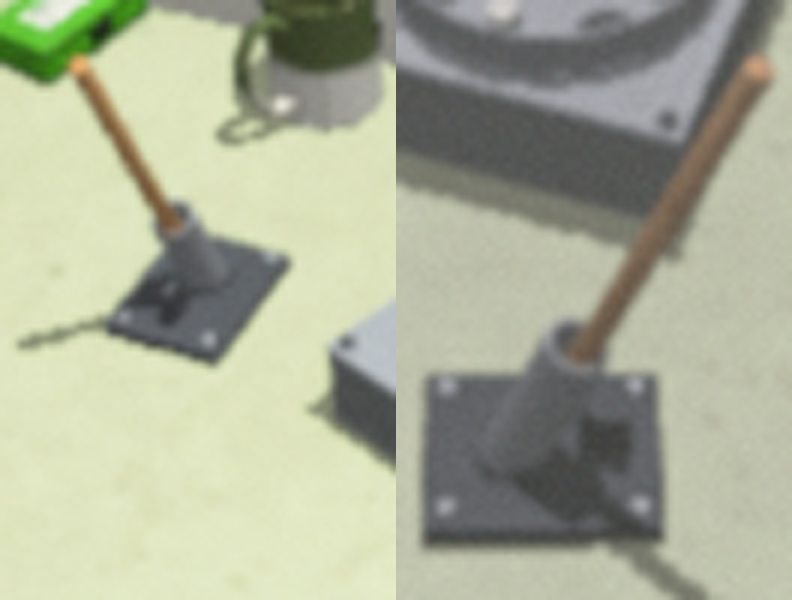

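View pics/c3.png

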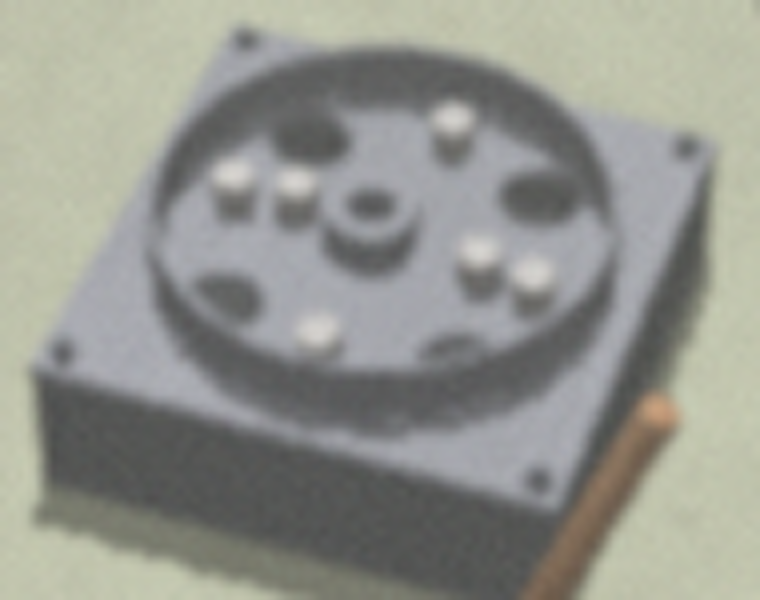

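```bash
python3 - <<'E'
from h import *
np.set_printoptions(precision=4,suppress=True)
S=manip.calibration('scene');D=manip.calibration('side')
n=lambda u,v,x,y,k:(x+(u+.5)/k-.5,y+(v+.5)/k-.5)
a=lambda u,v:ray(S,*n(u,v,165,165,6)); b=lambda u,v:ray(D,*n(u-396,v,237,225,6))
T=tri([a(82,68),b(758,72)]);M=tri([a(173,220),b(587,355)])
print('top',T,'exit',M); ax=T[0]-M[0];L=np.linalg.norm(ax);ax/=L;print(L,ax,'tilt',np.degrees(np.arccos(ax[2])),'az',np.degrees(np.arctan2(ax[1],ax[0])))
print('tip',T[0]-.24*ax)
# holder base corners z=.01
hc=[onz(D,*n(u-396,v,237,225,6),.01)for u,v in[(428,375),(655,375),(662,535),(425,535)]]
hc2=[onz(S,*n(u,v,165,165,6),.01)for u,v in[(195,237),(290,263),(216,357),(110,325)]]
print(np.array(hc),np.mean(hc,0),np.array(hc2),np.mean(hc2,0))
c=lambda u,v,z:onz(D,*n(u,v,215,185,8),z)
cor=np.array([c(*p,.06) for p in[(235,28),(715,145),(560,505),(35,370)]])
ctr=cor.mean(0);e=(cor[1]-cor[0])+(cor[2]-cor[3]);yaw=np.arctan2(e[1],e[0])
print(cor,'ctr',ctr,'yaw',yaw%(np.pi/2),[np.linalg.norm(cor[i]-cor[i-1])for i in range(4)])
yaw%=np.pi/2
R=np.array([[np.cos(yaw),-np.sin(yaw)],[np.sin(yaw),np.cos(yaw)]])
for p in[(310,135),(540,195),(230,298)]: x=c(*p,.06);print('hole',x,R.T@(x-ctr)[:2])
for p in[(453,115),(233,178),(298,183),(480,248),(533,272),(320,328)]: x=c(*p,.074);print('bead',x,R.T@(x-ctr)[:2])
x=c(372,207,.076);print('collar',x,R.T@(x-ctr)[:2])
st=manip.get_state();P=st['tool_pos'];print(manip.calibration('wrist')['pose'][:3,3]-P)
E
```

```text
top (array([0.5032, 0.1029, 0.2386]), [np.float64(0.0010785152306905371), np.float64(0.0010785152306903923)]) exit (array([0.5657, 0.1067, 0.0771]), [np.float64(0.0030593832466607527), np.float64(0.0030593832466608724)])
0.17324882113380016 [-0.3611 -0.0217  0.9323] tilt 21.208790143452962 az -176.5674972722659
tip [0.5898 0.1081 0.0148]
[[0.6311 0.0699 0.01  ]
 [0.5339 0.0686 0.01  ]
 [0.5324 0.1481 0.01  ]
 [0.6288 0.1495 0.01  ]] [0.5815 0.109  0.01  ] [[0.6247 0.1318 0.01  ]
 [0.6263 0.0636 0.01  ]
 [0.5337 0.0639 0.01  ]
 [0.5331 0.1384 0.01  ]] [0.5795 0.0994 0.01  ]
[[ 0.6377 -0.259   0.06  ]
 [ 0.4602 -0.1958  0.06  ]
 [ 0.5208 -0.0214  0.06  ]
 [ 0.6992 -0.0806  0.06  ]] ctr [ 0.5795 -0.1392  0.06  ] yaw 1.2396254483461218 [np.float64(0.18864944416139484), np.float64(0.18841123969366233), np.float64(0.18464414461828424), np.float64(0.18788111171415905)]
hole [ 0.6078 -0.1998  0.06  ] [-0.0481 -0.0465]
hole [ 0.5244 -0.1689  0.06  ] [-0.046   0.0424]
hole [ 0.6337 -0.1159  0.06  ] [ 0.0397 -0.0437]
bead [ 0.5557 -0.1959  0.074 ] [-0.0613  0.0041]
bead [ 0.6341 -0.162   0.074 ] [-0.0038 -0.0591]
bead [ 0.6109 -0.1597  0.074 ] [-0.0091 -0.0363]
bead [ 0.5465 -0.1275  0.074 ] [0.0004 0.035 ]
bead [ 0.5283 -0.1158  0.074 ] [0.0055 0.056 ]
bead [ 0.6014 -0.0881  0.074 ] [ 0.0555 -0.0041]
collar [ 0.5844 -0.1456  0.076 ] [-0.0044 -0.0067]
[-0.0741  0.0222  0.1706]
```
View pics/c2.png

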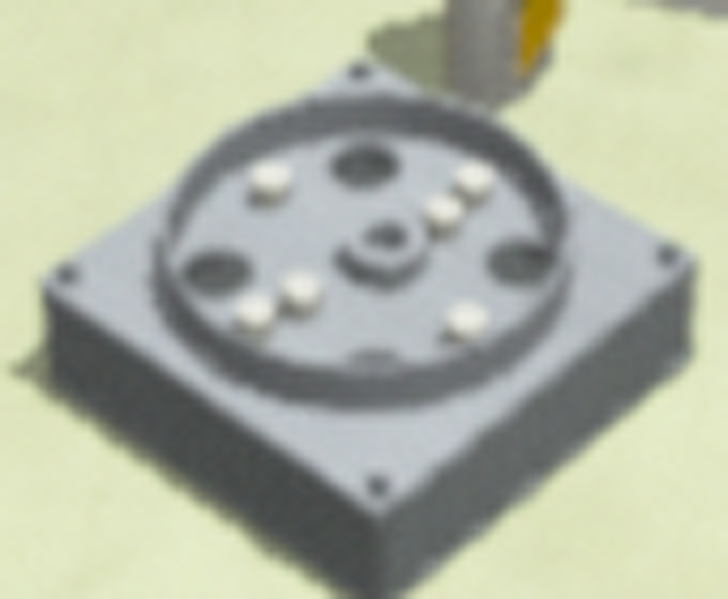

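Units first: shifts go in mm and turns go in units of 0.1 rad. So -0.038 m is -38, -0.03 m is -30, -0.105 rad is -1.05.

```bash
python3 - <<'E'
from h import *
np.set_printoptions(precision=4,suppress=True)
S=manip.calibration('scene')
k=4.28*2
n=lambda u,v:(215+(u+.5)/k-.5,190+(v+.5)/k-.5)
c=lambda u,v,z:onz(S,*n(u,v),z)
cor=np.array([c(*p,.06) for p in[(695,268),(380,512),(42,285),(355,60)]])
ctr=cor.mean(0);e=(cor[1]-cor[0])+(cor[2]-cor[3]);yaw=np.arctan2(e[1],e[0])%(np.pi/2)
print(cor,ctr,yaw)
R=np.array([[np.cos(yaw),-np.sin(yaw)],[np.sin(yaw),np.cos(yaw)]])
for p in[(365,165),(220,272),(527,262)]: x=c(*p,.06);print('hole',x,R.T@(x-ctr)[:2])
for p in[(270,180),(475,178),(443,212),(301,290),(255,310),(467,320)]: x=c(*p,.074);print('bead',x,R.T@(x-ctr)[:2])
x=c(388,240,.076);print('collar',x,R.T@(x-ctr)[:2])
E
```

```text
[[ 0.6325 -0.264   0.06  ]
 [ 0.4612 -0.2005  0.06  ]
 [ 0.5212 -0.0246  0.06  ]
 [ 0.6987 -0.0837  0.06  ]] [ 0.5784 -0.1432  0.06  ] 1.2327201382002095
hole [ 0.638  -0.1155  0.06  ] [ 0.0459 -0.0471]
hole [ 0.5559 -0.0878  0.06  ] [0.0449 0.0396]
hole [ 0.6095 -0.2001  0.06  ] [-0.0434 -0.0482]
bead [ 0.6003 -0.0899  0.074 ] [ 0.0576 -0.003 ]
bead [ 0.6339 -0.1671  0.074 ] [-0.0041 -0.0603]
bead [ 0.6099 -0.1631  0.074 ] [-0.0083 -0.0363]
bead [ 0.546 -0.129  0.074] [0.0027 0.0353]
bead [ 0.5286 -0.117   0.074 ] [0.0082 0.0556]
bead [ 0.5558 -0.1963  0.074 ] [-0.0576  0.0036]
collar [ 0.584 -0.15   0.076] [-0.0046 -0.0076]
```

Request:
shift_gripper(motion=[0, 0, -30, -1.05, 0.09, 0, 0, -30, -1.05, 0.09, 0, 0, -30, -1.04, 0.09, -29, -38, 0, 0, 0.09, -29, -38, 0, 0, 0.09])

```text
t: 0.65
tool_pos: [0.2259, 0.4756, 0.3043]
ee_rot: [0.0, -0.012, 1.0, 0.001]
ft_force: [1.6, 0.4, 0.0]
opening: 0.0898
gripper_force: 0.0
```

Request:
shift_gripper(motion=[-29, -38, 0, 0, 0.09, -29, -38, 0, 0, 0.09, -29, -38, 0, 0, 0.09, -29, -38, 0, 0, 0.09, -29, -38, 0, 0, 0.09])

```text
t: 1.15
tool_pos: [0.3753, 0.2871, 0.3039]
ee_rot: [0.0, -0.011, 1.0, 0.0]
ft_force: [0.8, -0.1, -0.5]
opening: 0.09
gripper_force: 0.0
```

Request:
shift_gripper(motion=[-29, -38, 0, 0, 0.09, -29, -38, 0, 0, 0.09, -29, -38, 0, 0, 0.09, -29, -38, 0, 0, 0.09, 0, 0, 0, 0, 0.09])

```text
t: 1.65
tool_pos: [0.4965, 0.1351, 0.3031]
ee_rot: [0.0, -0.007, 1.0, -0.001]
ft_force: [-0.7, 0.3, -0.9]
opening: 0.0902
gripper_force: 0.0
```

```bash
python3 - <<'E'
from h import *
import pickle
c=manip.calibration('wrist');im=manip.snapshot('wrist')[:,:,::-1];st=manip.get_state();pickle.dump((c,st),open('w1.pkl','wb'))
print(st['tool_pos'],c['pose'])
cv2.imwrite('pics/w1.png',im); cv2.imwrite('pics/w1b.png',cv2.resize(im,(800,600),interpolation=cv2.INTER_CUBIC))
E
```

```text
[0.49479263 0.13733151 0.30319787] [[-0.01464501 -0.96162953 -0.27396015  0.4189334 ]
 [ 0.99988979 -0.01475164 -0.001671    0.13394397]
 [-0.00243448 -0.27395443  0.96173959  0.47363571]
 [ 0.          0.          0.          1.        ]]
```

View pics/w1b.png

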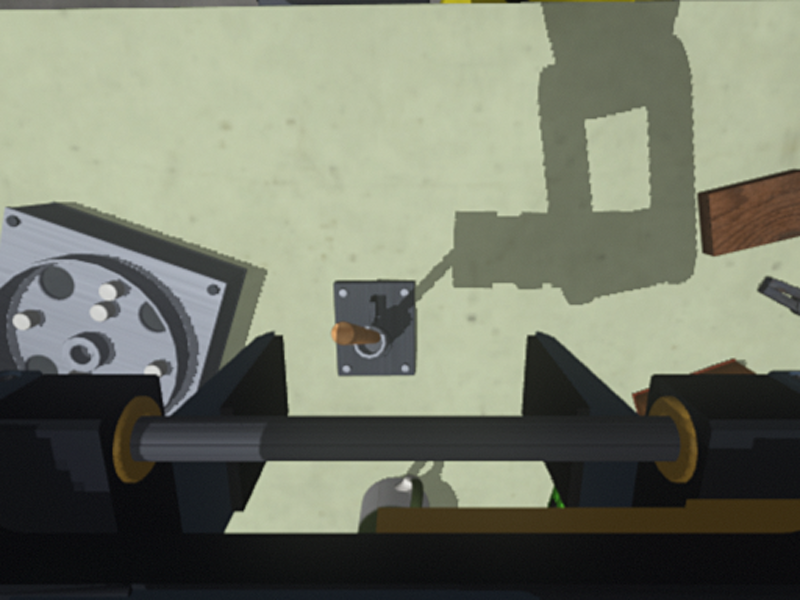

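```bash
python3 - <<'E'
from h import *
import pickle
np.set_printoptions(precision=4,suppress=True)
c,st=pickle.load(open('w1.pkl','rb'))
n=lambda u,v:((u+.5)*.64-.5,(v+.5)*.64-.5)
g=lambda u,v,z:onz(c,*n(u,v),z)
b=np.array([g(*p,.01) for p in[(333,281),(413,281),(415,375),(336,375)]]);print(b,b.mean(0))
print('top',g(342,333,.238),'mouth',g(370,342,.078),'exit',g(376,337,.072))
cor=[g(220,265+0,.06),g(3,205,.06)]
print('sep corners',g(229,270,.06),g(8,205,.06))
for p in[(58,282),(153,315)]:print('hole',g(*p,.06))
for p in[(22,319),(98,311),(107,289),(155,369)]:print('bead',g(*p,.074))
print('collar',g(83,350,.076))
D=manip.calibration('side');S=manip.calibration('scene')
t1=ray(c,*n(342,333))
nn=lambda u,v,x,y,k:(x+(u+.5)/k-.5,y+(v+.5)/k-.5)
a=ray(S,*nn(82,68,165,165,6)); bb=ray(D,*nn(758-396,72,237,225,6))
print(tri([t1,a,bb]),tri([ray(c,*n(376,337)),ray(S,*nn(173,220,165,165,6)),ray(D,*nn(587-396,355,237,225,6))]))
E
```

```text
[[0.5312 0.0646 0.01  ]
 [0.5301 0.1425 0.01  ]
 [0.6294 0.1465 0.01  ]
 [0.6307 0.0652 0.01  ]] [0.5803 0.1047 0.01  ]
top [0.5032 0.1026 0.238 ] mouth [0.5683 0.1053 0.078 ] exit [0.5658 0.1101 0.072 ]
sep corners [ 0.5107 -0.0175  0.06  ] [ 0.4581 -0.1973  0.06  ]
hole [ 0.5237 -0.1674  0.06  ]
hole [ 0.5526 -0.0884  0.06  ]
bead [ 0.5534 -0.1941  0.074 ]
bead [ 0.5452 -0.1275  0.074 ]
bead [ 0.5256 -0.1168  0.074 ]
bead [ 0.5982 -0.0854  0.074 ]
collar [ 0.5804 -0.1449  0.076 ]
(array([0.5031, 0.1028, 0.2386]), [np.float64(0.0001454565755988827), np.float64(0.0010817175978305301), np.float64(0.0010846011246051126)]) (array([0.5653, 0.1082, 0.077 ]), [np.float64(0.002546307830550455), np.float64(0.004261769525426006), np.float64(0.002079235854770693)])
```

Scaled: 0.03 m is 30, -0.017 m is -17.

Request:
shift_gripper(motion=[-13, -17, 0, 0, 0.09, -13, -16, 0, 0, 0.09, 0, 0, 30, 0, 0.09, 0, 0, 30, 0, 0.09, 0, 0, 30, 0, 0.09])

```text
t: 2.2
tool_pos: [0.5196, 0.1082, 0.213]
ee_rot: [0.0, -0.011, 1.0, 0.0]
ft_force: [0.6, -0.5, 0.4]
opening: 0.0899
gripper_force: 0.0
```

Request:
shift_gripper(motion=[0, 0, 30, 0, 0.09, 0, 0, 10, 0, 0.09, 0, 0, 0, 0, 0.09])

```text
t: 2.5
tool_pos: [0.5191, 0.1077, 0.1729]
ee_rot: [-0.002, -0.011, 1.0, -0.0]
ft_force: [-1.0, 0.5, 0.5]
opening: 0.0899
gripper_force: 0.0
```

Request:
shift_gripper(motion=[0, -4, 0, 0, 0.04, 0, 0, 0, 0, 0.01, 0, 0, 0, 0, 0.005, 0, 0, 0, 0, 0.005, 0, 0, 0, 0, 0.005])

```text
t: 3.0
tool_pos: [0.5208, 0.103, 0.1744]
ee_rot: [0.0, -0.011, 1.0, 0.0]
ft_force: [-0.4, 0.7, -0.1]
opening: 0.053
gripper_force: 0.0
```

Request:
shift_gripper(motion=[0, 0, 0, 0, 0.005, 0, 0, 0, 0, 0.005, 0, 0, 0, 0, 0.005])

```text
t: 3.3
tool_pos: [0.5205, 0.103, 0.1739]
ee_rot: [-0.0, -0.011, 1.0, 0.0]
ft_force: [-0.3, 0.2, -0.1]
opening: 0.029
gripper_force: 0.0
```

```bash
python3 - <<'E'
from h import *
print(manip.get_state())
E
```

```text
{'t': 3.3, 'q': array([ 1.73541828e-01,  2.79817006e-01,  1.72848012e+00,  1.04851232e-04,
        1.13336558e+00, -1.41850289e+00]), 'qvel': array([ 1.25663504e-03, -1.34900248e-04,  3.86250853e-04,  1.09749277e-03,
       -2.38065879e-04, -9.73248284e-05]), 'effort': array([-4.13641726e-03, -3.77424932e+01, -2.18819618e+01, -2.15263880e-02,
        8.27164692e-02,  2.53766348e-04]), 'tool_pos': array([0.520508  , 0.10295552, 0.17392073]), 'ee_rot': array([-4.22627720e-05, -1.06017885e-02,  9.99943798e-01,  4.11789492e-05]), 'ft_force': array([-0.28828156,  0.23761594, -0.06077992]), 'moment': array([ 0.00138345,  0.0031721 , -0.02534638]), 'gripper_force': 0.0, 'opening': 0.02899124166776829}
```

Request:
shift_gripper(motion=[0, 0, 0, 0, 0.005, 0, 0, 0, 0, 0.005, 0, 0, 0, 0, 0.005, 0, 0, 0, 0, 0.005, 0, 0, 0, 0, 0.005])

```text
t: 3.8
tool_pos: [0.5205, 0.1029, 0.1739]
ee_rot: [-0.0, -0.011, 1.0, 0.0]
ft_force: [-0.6, -0.4, -0.8]
opening: 0.0119
gripper_force: 30.0
```

Request:
shift_gripper(motion=[7.5, 0, -20.6, 0, 0.005, 7.5, 0, -20.6, 0, 0.005, 7.5, 0, -20.6, 0, 0.005, 7.5, 0, -20.6, 0, 0.005, 7.5, 0, -20.6, 0, 0.005])

```text
t: 4.3
tool_pos: [0.4826, 0.1021, 0.2777]
ee_rot: [-0.0, -0.011, 1.0, 0.0]
ft_force: [-0.0, -0.3, -0.9]
opening: 0.0113
gripper_force: 30.0
```

Request:
shift_gripper(motion=[0, 0, 0, 0, 0.005])

```text
t: 4.4
tool_pos: [0.4838, 0.1024, 0.2797]
ee_rot: [0.003, -0.011, 1.0, 0.001]
ft_force: [0.6, -0.4, -0.6]
opening: 0.0114
gripper_force: 30.0
```

```bash
python3 - <<'E'
from h import *
import pickle
d={}
for k in['wrist','side','scene']:
    c=manip.calibration(k);im=manip.snapshot(k)[:,:,::-1];d[k]=(c,im)
st=manip.get_state();print(st['tool_pos']);pickle.dump((d,st),open('g.pkl','wb'))
p=st['tool_pos'];g=p+[0,0,.0188];ax=np.array([-.358,-.018,.933])
t=[]
for k,w,h in(('side',66,100),('scene',66,100)):
    u,v=map(int,proj(d[k][0],g-.1*ax)); u-=33;v-=50
    print(k,u,v);t.append(crop(d[k][1],u,v,66,100,6))
cv2.imwrite('pics/g.png',np.hstack(t))
E
```

```text
[0.48279902 0.10211123 0.27589723]
side 255 197
scene 148 132
```

View pics/g.png

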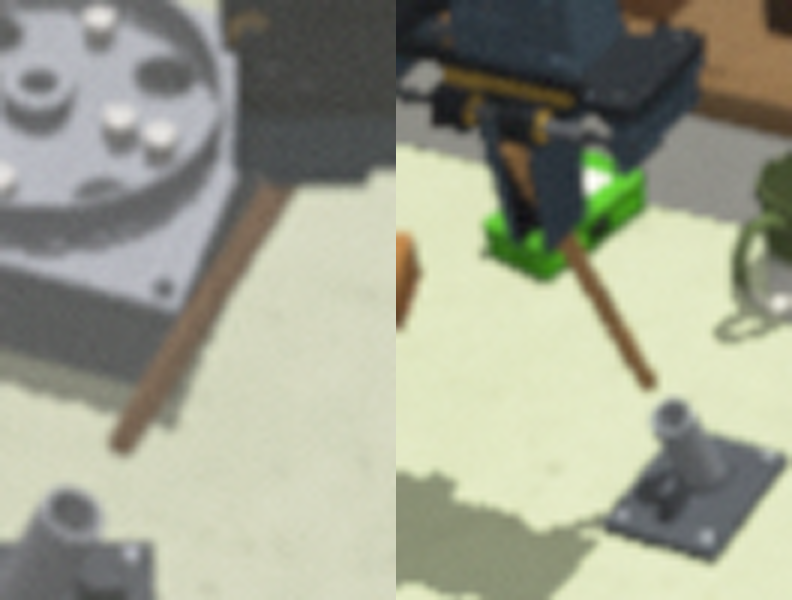

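```bash
python3 - <<'E'
from h import *
import pickle
np.set_printoptions(precision=4,suppress=True)
d,st=pickle.load(open('g.pkl','rb'))
n=lambda u,v,x,y:(x+(u+.5)/6-.5,y+(v+.5)/6-.5)
a=ray(d['side'][0],*n(122,445,255,197));b=ray(d['scene'][0],*n(254,383,148,132))
t,e=tri([a,b]);p=st['tool_pos'];print(t,e,'rel TCP',t-p)
g=p+[0,0,.0188];x=g-t;print(np.linalg.norm(x),x/np.linalg.norm(x))
# predicted
print('pred rel', np.array([.503,.1028,.2386])-.24*np.array([-.358,-.022,.933])-[.5205,.1029,.1739])
# mouths
print('mouth',tri([ray(d['side'][0],*n(72,512,255,197)),ray(d['scene'][0],*n(277,415,148,132))]))
E
```

```text
[0.5491 0.1032 0.1203] [np.float64(0.0009176448520609278), np.float64(0.0009176448520608437)] rel TCP [ 0.0663  0.0011 -0.1556]
0.18660623612428753 [-0.3552 -0.0058  0.9348]
pred rel [ 0.0684  0.0052 -0.1592]
mouth (array([0.5686, 0.1048, 0.0795]), [np.float64(0.0010086552236263106), np.float64(0.0010086552236263724)])
```

```bash
cat > look.py <<'E'
from h import *
import sys,pickle
C=np.array([.580,-.142]); REL=np.array([.067,.002,-.158])
def beads(c,im):
    m=((im.min(2)>185)&(im.max(2).astype(int)-im.min(2)<40)).astype(np.uint8)
    N,_,s,ce=cv2.connectedComponentsWithStats(m); o=[]
    for i in range(1,N):
        p=onz(c,*ce[i],.073)[:2]
        if s[i,4]>3 and np.hypot(*(p-C))<.085: o.append((round(p[0],4),round(p[1],4),int(s[i,4])))
    return o
def tool(st):
    w,x,y,z=st['ee_rot']; X=np.array([1-2*(y*y+z*z),2*(x*y+w*z)]); X/=np.hypot(*X); return X,np.array([X[1],-X[0]])
if __name__=='__main__':
    cams=sys.argv[1:]
    for k in cams:
        c=manip.calibration(k);im=manip.snapshot(k); cv2.imwrite(f'pics/l_{k}.png',im[:,:,::-1])
        print(k,beads(c,im))
    st=manip.get_state();print('t',st['t'],'tip',np.round(st['tool_pos']+REL,4),'F',np.round(st['ft_force'],1))
E
python3 - <<'E'
from look import *
d,st=pickle.load(open('g.pkl','rb'))
for k in d: print(k,beads(d[k][0],d[k][1]))
print(tool(st))
E
```

```text
wrist [(np.float64(0.5285), np.float64(-0.1184), 98), (np.float64(0.5475), np.float64(-0.1288), 96), (np.float64(0.5561), np.float64(-0.1966), 92), (np.float64(0.6026), np.float64(-0.0899), 88), (np.float64(0.6119), np.float64(-0.1633), 87)]
side [(np.float64(0.5562), np.float64(-0.1951), 11), (np.float64(0.6232), np.float64(-0.1652), 37), (np.float64(0.6474), np.float64(-0.1443), 8), (np.float64(0.5374), np.float64(-0.1248), 51), (np.float64(0.6306), np.float64(-0.1245), 45), (np.float64(0.6041), np.float64(-0.0952), 50)]
scene [(np.float64(0.5755), np.float64(-0.1421), 481)]
(array([-0.99977485, -0.0212193 ]), array([-0.0212193 ,  0.99977485]))
```

Request:
shift_gripper(motion=[-2, -45, 0, 0, 0.005, -2, -45, 0, 0, 0.005, -2, -45, 0, 0, 0.005, -2, -45, 0, 0, 0.005, -2, -45, 0, 0, 0.005])

```text
t: 5.05
tool_pos: [0.4974, -0.1243, 0.2752]
ee_rot: [-0.001, -0.011, 1.0, 0.0]
ft_force: [-0.3, -0.0, -0.7]
opening: 0.0113
gripper_force: 30.0
```

Request:
shift_gripper(motion=[-2, -45, 0, 0, 0.005, -2, -42, 0, 0, 0.005, 0, 0, 0, 0, 0.005])

```text
t: 5.35
tool_pos: [0.5034, -0.2141, 0.2744]
ee_rot: [-0.002, -0.008, 1.0, -0.0]
ft_force: [-0.6, 0.3, -0.5]
opening: 0.0114
gripper_force: 30.0
```

```bash
python3 look.py wrist side scene
```

```text
wrist [(np.float64(0.5493), np.float64(-0.1283), 75), (np.float64(0.5539), np.float64(-0.1982), 46)]
side [(np.float64(0.5539), np.float64(-0.195), 5), (np.float64(0.6334), np.float64(-0.1665), 13), (np.float64(0.6128), np.float64(-0.1622), 12), (np.float64(0.5487), np.float64(-0.1292), 13), (np.float64(0.6025), np.float64(-0.09), 19)]
scene [(np.float64(0.5831), np.float64(-0.1383), 421)]
t 5.5 tip [ 0.5703 -0.2071  0.1174] F [-0.   0.3  0.4]
```

View pics/l_wrist.png

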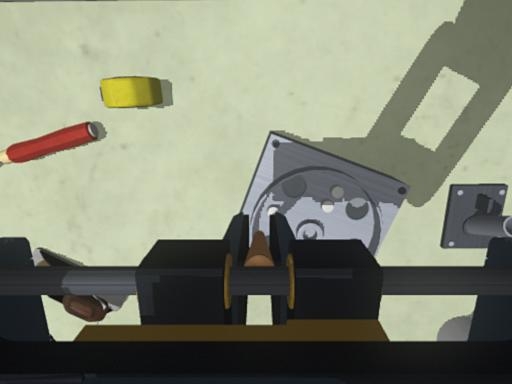

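Request:
shift_gripper(motion=[0, 0, 20, 0, 0.005, 0, 0, 20, 0, 0.005, 0, 0, 12, 0, 0.005, 0, 0, 0, 0, 0.005])

```text
t: 5.9
tool_pos: [0.5027, -0.2079, 0.2231]
ee_rot: [-0.002, -0.011, 1.0, 0.001]
ft_force: [1.0, -0.0, -0.8]
opening: 0.0112
gripper_force: 30.0
```

Request:
shift_gripper(motion=[7, 6, 0, 0, 0.005, 7, 6, 0, 0, 0.005, 7, 6, 0, 0, 0.005, 7, 6, 0, 0, 0.005, 7, 6, 0, 0, 0.005])

```text
t: 6.4
tool_pos: [0.4672, -0.1796, 0.2253]
ee_rot: [0.0, -0.011, 1.0, -0.0]
ft_force: [-0.6, 0.1, -0.4]
opening: 0.0115
gripper_force: 30.0
```

Request:
shift_gripper(motion=[0, 0, 0, 0, 0.005])

```text
t: 6.5
tool_pos: [0.4669, -0.1794, 0.2253]
ee_rot: [-0.0, -0.011, 1.0, 0.0]
ft_force: [-0.1, 0.3, -0.4]
opening: 0.012
gripper_force: 30.0
```

```bash
python3 look.py wrist side
```

```text
wrist [(np.float64(0.5279), np.float64(-0.1181), 104), (np.float64(0.6126), np.float64(-0.1663), 46), (np.float64(0.6348), np.float64(-0.1676), 85)]
side [(np.float64(0.6334), np.float64(-0.1665), 13), (np.float64(0.6128), np.float64(-0.1622), 12), (np.float64(0.5466), np.float64(-0.1294), 18), (np.float64(0.5283), np.float64(-0.1178), 19), (np.float64(0.6029), np.float64(-0.0903), 21)]
t 6.6 tip [ 0.535  -0.1782  0.0672] F [ 0.5 -0.7  0.7]
```

Scaled: 0.033 m is 33, 0.032 m is 32.

Request:
shift_gripper(motion=[0, 0, -26, 0, 0.005, -11, 33, 0, 0, 0.005, -11.4, 32, 0, 0, 0.005, 0, 0, 13, 0, 0.005, 0, 0, 13, 0, 0.005])

```text
t: 7.1
tool_pos: [0.49, -0.1141, 0.2249]
ee_rot: [0.001, -0.011, 1.0, -0.0]
ft_force: [-0.3, -0.4, -1.1]
opening: 0.0113
gripper_force: 30.0
```

Request:
shift_gripper(motion=[0, 0, 0, 0, 0.005, 5.3, -9, 0, 0, 0.005, 5.3, -9, 0, 0, 0.005, 5.3, -9, 0, 0, 0.005, 5.3, -9, 0, 0, 0.005])

```text
t: 7.6
tool_pos: [0.4682, -0.1525, 0.2254]
ee_rot: [0.0, -0.01, 1.0, -0.0]
ft_force: [-0.1, -0.1, -0.3]
opening: 0.0117
gripper_force: 30.0
```

Request:
shift_gripper(motion=[5.4, -9, 0, 0, 0.005, 0, 0, 0, 0, 0.005])

```text
t: 7.8
tool_pos: [0.4626, -0.1617, 0.2251]
ee_rot: [0.0, -0.01, 1.0, -0.0]
ft_force: [-0.3, 0.5, 0.1]
opening: 0.0114
gripper_force: 30.0
```

```bash
python3 look.py wrist side
```

```text
wrist [(np.float64(0.5256), np.float64(-0.1167), 49), (np.float64(0.6118), np.float64(-0.1631), 99), (np.float64(0.6347), np.float64(-0.1665), 96)]
side [(np.float64(0.6334), np.float64(-0.1665), 13), (np.float64(0.6128), np.float64(-0.1622), 12), (np.float64(0.5283), np.float64(-0.1183), 20), (np.float64(0.6026), np.float64(-0.0901), 21)]
t 7.9 tip [ 0.5303 -0.1586  0.067 ] F [-0.4 -0.1 -0.2]
```

Scaled: 0.013 m is 13, 0.0086 m is 8.6.

Request:
shift_gripper(motion=[5, 13, 0, 0, 0.005, 5, 13, 0, 0, 0.005, 0, 0, 0, 0, 0.005, -5, 8.6, 0, 0, 0.005, -5.4, 8.6, 0, 0, 0.005])

```text
t: 8.4
tool_pos: [0.4634, -0.1163, 0.2251]
ee_rot: [0.0, -0.011, 1.0, -0.0]
ft_force: [0.1, 1.0, 0.1]
opening: 0.0116
gripper_force: 30.0
```

Request:
shift_gripper(motion=[0, 0, 0, 0, 0.005])

```text
t: 8.5
tool_pos: [0.4639, -0.116, 0.225]
ee_rot: [0.0, -0.011, 1.0, 0.0]
ft_force: [-0.2, -0.2, -0.6]
opening: 0.0117
gripper_force: 30.0
```

```bash
python3 look.py wrist side
```

```text
wrist [(np.float64(0.5079), np.float64(-0.1697), 4), (np.float64(0.5082), np.float64(-0.1607), 10), (np.float64(0.5185), np.float64(-0.1912), 5), (np.float64(0.5353), np.float64(-0.1049), 9)]
side [(np.float64(0.6334), np.float64(-0.1665), 13), (np.float64(0.6133), np.float64(-0.1625), 13), (np.float64(0.5402), np.float64(-0.1022), 16), (np.float64(0.6027), np.float64(-0.0909), 24)]
t 8.6 tip [ 0.5302 -0.1149  0.0668] F [-0.   0.4  0.3]
```

Units first: shifts go in mm and turns go in units of 0.1 rad. So 0.0063 m is 6.3, 0.006 m is 6.

Request:
shift_gripper(motion=[-5, 6.3, 0, 0, 0.005, -5, 6.3, 0, 0, 0.005, -5, 6, 0, 0, 0.005, 0, 0, 0, 0, 0.005])

```text
t: 9.0
tool_pos: [0.4782, -0.0974, 0.2249]
ee_rot: [0.0, -0.011, 1.0, 0.0]
ft_force: [-0.3, 1.1, 0.3]
opening: 0.0113
gripper_force: 30.0
```

```bash
python3 look.py wrist side
```

```text
wrist [(np.float64(0.5083), np.float64(-0.1662), 35), (np.float64(0.5162), np.float64(-0.1892), 15), (np.float64(0.5218), np.float64(-0.1856), 12), (np.float64(0.5361), np.float64(-0.0875), 14)]
side [(np.float64(0.6334), np.float64(-0.1665), 13), (np.float64(0.6128), np.float64(-0.1622), 12), (np.float64(0.6034), np.float64(-0.0904), 24)]
t 9.1 tip [ 0.5446 -0.096   0.0668] F [-0.1 -0.2 -0.1]
```

Scaled: 0.008 m is 8, -0.0074 m is -7.4.

Request:
shift_gripper(motion=[-21.7, 8, 0, 0, 0.005, -21.7, 8, 0, 0, 0.005, 0, 0, 0, 0, 0.005, -7.4, -5.8, 0, 0, 0.005, -7.4, -5.8, 0, 0, 0.005])

```text
t: 9.6
tool_pos: [0.5353, -0.0933, 0.225]
ee_rot: [-0.0, -0.011, 1.0, -0.0]
ft_force: [-0.5, -0.9, -0.6]
opening: 0.0114
gripper_force: 30.0
```

Request:
shift_gripper(motion=[-7.4, -5.8, 0, 0, 0.005, -7.4, -5.8, 0, 0, 0.005, -7.4, -5.8, 0, 0, 0.005, 0, 0, 0, 0, 0.005])

```text
t: 10.0
tool_pos: [0.5592, -0.1105, 0.2247]
ee_rot: [0.0, -0.01, 1.0, -0.0]
ft_force: [-0.4, -0.0, 0.3]
opening: 0.0116
gripper_force: 30.0
```

```bash
python3 look.py wrist side
```

```text
wrist [(np.float64(0.5413), np.float64(-0.1564), 4031), (np.float64(0.5078), np.float64(-0.118), 15), (np.float64(0.5158), np.float64(-0.0957), 6), (np.float64(0.5224), np.float64(-0.0875), 4), (np.float64(0.5599), np.float64(-0.1124), 10), (np.float64(0.5623), np.float64(-0.1251), 4), (np.float64(0.5771), np.float64(-0.156), 92), (np.float64(0.5744), np.float64(-0.1218), 24), (np.float64(0.5723), np.float64(-0.1123), 11), (np.float64(0.5756), np.float64(-0.1996), 5), (np.float64(0.5877), np.float64(-0.1447), 165), (np.float64(0.585), np.float64(-0.1209), 62), (np.float64(0.5807), np.float64(-0.1728), 5), (np.float64(0.5833), np.float64(-0.1113), 8), (np.float64(0.5849), np.float64(-0.184), 4), (np.float64(0.5956), np.float64(-0.1197), 56), (np.float64(0.5994), np.float64(-0.1663), 4), (np.float64(0.603), np.float64(-0.1189), 13), (np.float64(0.6016), np.float64(-0.1018), 8), (np.float64(0.6138), np.float64(-0.1626), 193), (np.float64(0.6076), np.float64(-0.1455), 7), (np.float64(0.6055), np.float64(-0.1061), 4), (np.float64(0.6169), np.float64(-0.1151), 8), (np.float64(0.6246), np.float64(-0.0999), 6)]
side [(np.float64(0.6334), np.float64(-0.1665), 13), (np.float64(0.6157), np.float64(-0.1632), 6)]
t 10.1 tip [ 0.6251 -0.1077  0.0667] F [-0.3  0.3  0.2]
```

Scaled: -0.018 m is -18, -0.0082 m is -8.2.

Request:
shift_gripper(motion=[5, -18, 0, 0, 0.005, 5, -18, 0, 0, 0.005, 0, 0, 0, 0, 0.005, 1.6, -8.2, 0, 0, 0.005, 1.6, -8.2, 0, 0, 0.005])

```text
t: 10.6
tool_pos: [0.546, -0.162, 0.225]
ee_rot: [0.0, -0.011, 1.0, 0.0]
ft_force: [0.6, 0.1, 0.5]
opening: 0.0114
gripper_force: 30.0
```

Request:
shift_gripper(motion=[1.6, -8.2, 0, 0, 0.005, 1.6, -8.2, 0, 0, 0.005, 1.6, -8.2, 0, 0, 0.005, 0, 0, 0, 0, 0.005])

```text
t: 11.0
tool_pos: [0.5416, -0.188, 0.2249]
ee_rot: [-0.0, -0.01, 1.0, -0.0]
ft_force: [0.2, -0.3, -0.8]
opening: 0.0116
gripper_force: 30.0
```

```bash
python3 look.py side
```

```text
side [(np.float64(0.6334), np.float64(-0.1665), 13)]
t 11.05 tip [ 0.6087 -0.1854  0.0669] F [ 0.5 -0.1 -0.1]
```

Request:
shift_gripper(motion=[-12, -0.8, 0, 0, 0.005, -12, -0.7, 0, 0, 0.005, 0, 0, 0, 0, 0.005, -0.6, 9.7, 0, 0, 0.005, -0.6, 9.7, 0, 0, 0.005])

```text
t: 11.55
tool_pos: [0.5664, -0.1675, 0.2246]
ee_rot: [-0.0, -0.011, 1.0, 0.0]
ft_force: [-0.3, 0.1, -0.2]
opening: 0.0118
gripper_force: 30.0
```

Request:
shift_gripper(motion=[-0.6, 9.7, 0, 0, 0.005, -0.6, 9.7, 0, 0, 0.005, -0.6, 9.7, 0, 0, 0.005, -0.6, 9.7, 0, 0, 0.005, 0, 0, 0, 0, 0.005])

```text
t: 12.05
tool_pos: [0.5682, -0.1281, 0.2251]
ee_rot: [0.0, -0.011, 1.0, 0.0]
ft_force: [0.2, -0.6, -0.3]
opening: 0.0115
gripper_force: 30.0
```

```bash
python3 look.py side
```

```text
side []
t 12.1 tip [ 0.6352 -0.1269  0.067 ] F [-0.8  0.1 -1.9]
```

Scaled: 0.0386 m is 38.6, -0.026 m is -26.

Request:
shift_gripper(motion=[0, 0, -26, 0, 0.005, 0, 0, -26, 0, 0.005, 13.3, 38.6, 0, 0, 0.005, 13.3, 38.6, 0, 0, 0.005, 13.3, 38.6, 0, 0, 0.005])

```text
t: 12.6
tool_pos: [0.5254, -0.0141, 0.2771]
ee_rot: [0.0, -0.01, 1.0, -0.0]
ft_force: [0.1, 0.7, -0.1]
opening: 0.0115
gripper_force: 30.0
```

Request:
shift_gripper(motion=[13.3, 38.6, 0, 0, 0.005, 13.3, 38.6, 0, 0, 0.005, 13.6, 38.3, 0, 0, 0.005, 0, 0, 0, 0, 0.005, 0, 0, 0, 0, 0.005])

```text
t: 13.1
tool_pos: [0.4832, 0.1001, 0.2771]
ee_rot: [0.0, -0.011, 1.0, -0.0]
ft_force: [0.5, -0.2, 1.0]
opening: 0.0113
gripper_force: 30.0
```

```bash
python3 look.py side scene; python3 - <<'E'
from h import *
d=cv2.imread('pics/l_side.png');s=cv2.imread('pics/l_scene.png')
cv2.imwrite('pics/f1.png',np.hstack([crop(d,215,180,100,120,4),np.vstack([crop(s,148,132,66,80,6)])[:480]]))
E
```

```text
side [(np.float64(0.6267), np.float64(-0.138), 36), (np.float64(0.6463), np.float64(-0.1397), 16), (np.float64(0.6135), np.float64(-0.1221), 4), (np.float64(0.6048), np.float64(-0.0942), 40), (np.float64(0.6144), np.float64(-0.1065), 4)]
scene [(np.float64(0.5745), np.float64(-0.1427), 566)]
t 13.2 tip [0.5507 0.101  0.119 ] F [-0.9 -0.1  0.4]
```

View pics/f1.png

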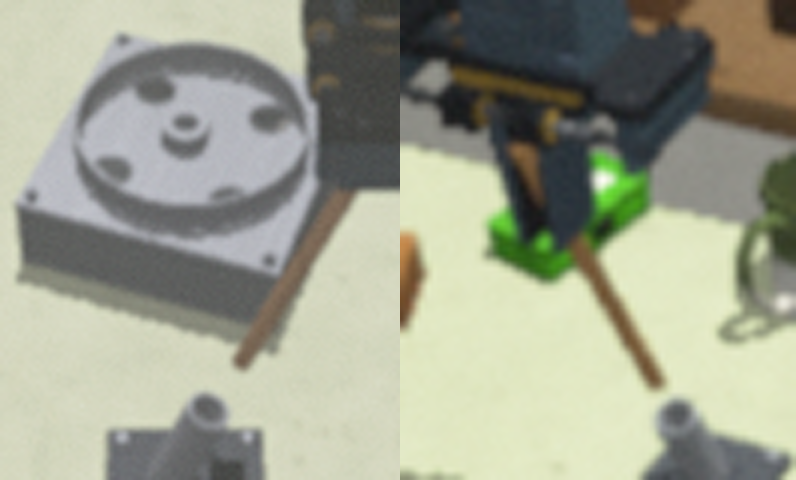

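Scaled: 0.0203 m is 20.3, -0.0074 m is -7.4.

Request:
shift_gripper(motion=[-3, 2.2, 0, 0, 0.005, 0, 0, 0, 0, 0.005, -7.4, 0, 20.3, 0, 0.005, -3.7, 0, 10.2, 0, 0.005, -3.7, 0, 10.2, 0, 0.005])

```text
t: 13.7
tool_pos: [0.5011, 0.1021, 0.2353]
ee_rot: [-0.0, -0.01, 1.0, -0.0]
ft_force: [0.7, 0.3, -0.4]
opening: 0.0114
gripper_force: 30.0
```

Request:
shift_gripper(motion=[-3.7, 0, 10.2, 0, 0.005, -3.7, 0, 10.2, 0, 0.005, 0, 0, 0, 0, 0.005])

```text
t: 14.0
tool_pos: [0.5079, 0.1025, 0.2142]
ee_rot: [-0.001, -0.011, 1.0, -0.0]
ft_force: [-0.4, 0.3, -0.4]
opening: 0.0115
gripper_force: 30.0
```

Request:
shift_gripper(motion=[-3.5, 0, 9.7, 0, 0.005, -3.5, 0, 9.7, 0, 0.005, -3.5, 0, 9.7, 0, 0.005, -3.5, 0, 9.7, 0, 0.005, 0, 0, 0, 0, 0.005])

```text
t: 14.5
tool_pos: [0.5219, 0.1029, 0.1754]
ee_rot: [-0.001, -0.011, 1.0, -0.0]
ft_force: [-0.6, -0.2, 0.1]
opening: 0.0115
gripper_force: 30.0
```

Seated without force. Opening and rising straight up.

Request:
shift_gripper(motion=[0, 0, 0, 0, 0.02, 0, 0, 0, 0, 0.04, 0, 0, 0, 0, 0.06, 0, 0, 0, 0, 0.09, 0, 0, 0, 0, 0.09])

```text
t: 15.0
tool_pos: [0.5224, 0.103, 0.1773]
ee_rot: [0.0, -0.011, 1.0, 0.0]
ft_force: [-0.4, 0.5, -0.1]
opening: 0.0489
gripper_force: 0.0
```

Request:
shift_gripper(motion=[0, 0, 0, 0, 0.09, 0, 0, 0, 0, 0.09, 0, 0, 0, 0, 0.09, 0, 0, 0, 0, 0.09, 0, 0, 0, 0, 0.09])

```text
t: 15.5
tool_pos: [0.5223, 0.103, 0.177]
ee_rot: [-0.0, -0.011, 1.0, 0.0]
ft_force: [-0.2, -1.0, 0.0]
opening: 0.0881
gripper_force: 0.0
```

Request:
shift_gripper(motion=[0, 0, -20, 0, 0.09, 0, 0, -30, 0, 0.09, 0, 0, -40, 0, 0.09, 0, 0, -40, 0, 0.09, 0, 0, -30, 0, 0.09])

```text
t: 16.0
tool_pos: [0.5227, 0.103, 0.3398]
ee_rot: [0.001, -0.011, 1.0, 0.0]
ft_force: [0.4, 0.0, 0.2]
opening: 0.0901
gripper_force: 0.0
```

Request:
shift_gripper(motion=[50, 50, 0, 0, 0.09, 40, 40, 0, 0, 0.09, 40, 40, 0, 0, 0.09, 0, 0, 0, 0, 0.09])

```text
t: 16.4
tool_pos: [0.4103, 0.2098, 0.3377]
ee_rot: [-0.0, -0.014, 1.0, 0.001]
ft_force: [1.3, -0.4, -0.2]
opening: 0.0897
gripper_force: 0.0
```

```bash
python3 look.py side scene; python3 - <<'E'
from h import *
d=cv2.imread('pics/l_side.png');s=cv2.imread('pics/l_scene.png')
cv2.imwrite('pics/f2.png',np.hstack([crop(d,215,180,100,145,4)[:560],crop(s,165,165,66,94,6)[:560]]))
E
```

```text
side [(np.float64(0.6206), np.float64(-0.1212), 154), (np.float64(0.5464), np.float64(-0.1299), 5), (np.float64(0.531), np.float64(-0.1228), 20), (np.float64(0.512), np.float64(-0.1217), 14), (np.float64(0.5346), np.float64(-0.095), 5), (np.float64(0.5873), np.float64(-0.0812), 10)]
scene [(np.float64(0.5745), np.float64(-0.1424), 565)]
t 16.5 tip [0.4806 0.2093 0.1794] F [ 0.4 -0.2  0.2]
```

View pics/f2.png

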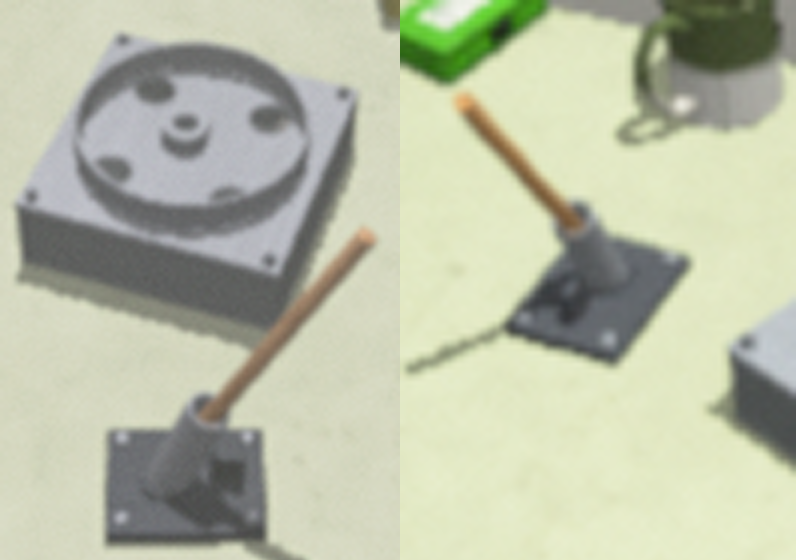

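```bash
python3 - <<'E'
from h import *
S=manip.calibration('scene');D=manip.calibration('side')
n=lambda u,v,x,y,k:(x+(u+.5)/k-.5,y+(v+.5)/k-.5)
T,e=tri([ray(S,*n(65,103,165,165,6)),ray(D,*n(368,238,215,180,4))])
M,e2=tri([ray(S,*n(172,223,165,165,6)),ray(D,*n(208,415,215,180,4))])
a=T-M;L=np.linalg.norm(a);a/=L
m=np.array([.5685,.1048,.079]);f=m-.066*np.array([-.342,-.01,.94]);print(T,e,M,e2,L,a,np.degrees(np.arccos(a[2])))
print('tip',T-.24*a,'floor',f,np.linalg.norm(T-.24*a-f), 'floor-top',np.linalg.norm(T-f))
E
```

```text
[0.48176883 0.10195312 0.22994445] [np.float64(0.0014582820798266184), np.float64(0.0014582820798264727)] [0.56794007 0.10644495 0.07524932] [np.float64(0.0003279585788763866), np.float64(0.0003279585788765151)] 0.1771334021950332 [-0.48647652 -0.02535847  0.87332556] 29.152578164826345
tip [0.59852319 0.10803915 0.02034631] floor [0.591072 0.10546  0.01696 ] 0.008581343322393981 floor-top 0.2394198345971765
```

Request:
shift_gripper(motion=[0, 0, 0, 0, 0.09, 0, 0, 0, 0, 0.09, 0, 0, 0, 0, 0.09, 0, 0, 0, 0, 0.09, 0, 0, 0, 0, 0.09], lines="1,1")

```text
t: 17.0
```

```bash
python3 -c "
from station import manip
print(manip.finish_job())"
```

```text
the job is handed in; nothing more can be done
None
```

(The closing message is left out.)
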